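# Put the swapped espresso tools back in their own homes

### The job

The last shift put the three espresso tools back in each other's places. Put each one home: the tall needle tool slid fully back under the lip of the steel dock, the leveller down in the well of the round walnut dish, and the tamper down in the round well of the black rubber tamping mat, all standing upright. The cork coaster is free for parking a tool meanwhile; tip nothing over, and leave the milk jug and the served coffee where they stand.

Things in the scene. Friction and masses are not known exactly. Their poses are not given: they have to be found in the camera images.
- tamper: Coffee tamper, 86 mm tall, 0.42 kg: flat round steel base 58 mm across, 9 mm thick, a thin neck at height 30 mm, then a brown wooden handle; grip it between heights 62 and 76 mm, nearly straight, 39 mm wide. Origin: centre of its underside, z up. Starts home in the steel dock; dragged out by the handle it tips and jams: raise it 3 mm off the floor (7 mm is free), then slide.
- leveller: Coffee leveller: a low silver drum, 48 mm tall, 0.30 kg, no handle. Round steel base 58 mm across and 10 mm thick, a groove, then a ringed drum 48 mm across from height 18 to 48 mm, gripped by its sides. Origin: centre of its underside, z up. Starts in the well of the tamping mat.
- needle_tool: Needle stirring tool in its stand, one rigid piece, the tallest and slimmest tool: 106 mm tall, 0.18 kg. Round steel foot 58 mm across, 8 mm thick, a cage of thin rods 28 mm across up to height 60 mm, then a wooden handle 30 mm across, straight from height 68 to 96 mm: grip it there. Origin: centre of its underside, z up. Starts in the walnut dish.
- steel_dock: Fixed steel dock, 128 x 84 x 29 mm. Origin: on the counter under the home centre of a tool's foot; +x to the closed back. Floor 5 mm high, x -92 (open front) to +31 mm (back wall), side walls at y +-34 mm. A 3 mm lip, underside 26 mm high, overhangs from x = -18 mm to the back, with a 48 mm slot, open to the front, for the neck. The foot moves in or out only along x; lift at x below -50 mm.
- walnut_dish: Fixed round dark walnut dish, 96 mm across, 20 mm high, with one round flat-bottomed well about 72 mm across; the well's floor is 13 mm above the counter. Origin: on the counter under the centre of the well.
- tamping_mat: Fixed black rubber tamping mat, 146 mm (x) by 92 mm (y), 6 mm thick, with a raised ring (outer 85 mm, inner about 72 mm across, top 12 mm above the counter) that forms a round well whose floor is 6 mm above the counter, and three low ribs in front of it. Origin: on the counter under the centre of the well; -x points to the ribs.
- cork_coaster: Fixed round flat cork coaster, 110 mm across, 5 mm thick, empty: the spare place for a tool. Origin: on the counter under its centre.
- milk_jug: Bystander: steel milk jug with a handle, 87 x 110 x 104 mm, behind the tools. Origin: underside, near the middle of its outline. Not to be moved.
- served_cup: Bystander: small white cup of coffee, 52 mm tall, on a white saucer at the back left, its rim about 60 mm above the counter. Origin: underside, near the middle of its outline. Not to be moved.
Not all that is in view belongs to the job. Leave any green look-alike of the needle_tool alone. Of the things shaped like the tamping_mat, the black one is meant.

How it is judged:
By the outcome, as a careful person would: the job done as asked, in the order asked, and still so for the second after the job is handed in, with the robot touching nothing.
It also fails if it takes over 122 s, if anything falls off the work surface, if the arm or the gripper's body presses on something with over 40 N, if the wrist force passes 120 N, or if a joint passes its speed limit or range.

### The arm

A 6-joint arm with a two-finger parallel gripper is mounted at the origin on a cart in front of the work surface, level with it; the furniture and walls round the work are solid. World frame = base frame: x ahead of the robot, y to its left, z up, the work surface at z = 0. Lengths are in m, angles in rad, forces in N, time in s.
With the tool pointing down it reaches from about 0.275 to 0.825 m from the base axis. Payload 5.2 kg.
Tool frame: the origin (TCP) lies at the very end of the fingers, on their centre line; the grasp point (between the pads) lies 19 mm behind it; z points along the fingers, y is the line along which they close (so a half turn about z gives the same grasp; the last joint's range is limited). The gripper opens to 93 mm and grips with 3 to 60 N. Pads are 15 mm wide; open, the fingers measure 128 mm over their backs; the gripper's body (75 mm by 188 mm) begins 65 mm behind the grasp point.
Start: joints at [0.985, 0.259, 1.535, -0, 1.348, -0.203], TCP at [0.205, 0.51, 0.219] pointing down, gripper open.
Joint ranges: [-3.14, 3.14], [-0.91, 2.08], [0.19, 2.58], [-1.22, 4.36], [0.22, 2.71], [-3.12, 3.12]. Speed limits (rad/s): [2.57, 2.57, 3.14, 3.14, 3.14, 3.14].

### API

Orientations are given as a unit quaternion [x, y, z, w].
In Python, from workcell import read_state, imaging, ticket, models gives the robot as it stands.
- The arm moves only by the tool play_rows, never from a script. Its argument "series" is a list of rows, each a list of 3 entries, a list of its own where there are three numbers: the shift along the tool's x, y, z in m, then the turn, a rotation vector about the tool's x, y, z in rad, then the opening, from 0 (shut) to 1 (fully open). In form: [[[tx, ty, tz], [wx, wy, wz], claw], ...]. A call has 1 to 20 rows; each row shifts and turns the commanded pose from where the row before left it, along the tool's axes as they then stand; what a row does not reach is not made up. A row lasts 1/12 s, in which the tool goes at most 41.7 mm and 7.16 degrees, less where a joint would pass 70% of its speed; a pose out of reach is approached as far as the arm can. A call with a gripper value outside its range is refused whole. The fingers move at their own pace and stop on an object; "force" is the grip in N (left out, the last holds). Time passes only in rows, so rows that do not move let the fingers close. It gives the time, the measured TCP pose, the force, the opening and the grip force at its end, in the units of the state.
- read_state(): the state, without advancing time (a new reading comes with each control period).
- imaging.camera(name): name is "scene" or "top" or "wrist"; returns a dict with "img" (480x640x3 uint8, red, green, blue), "fov_y" (degrees; the focal length in pixels is half the picture's height over the tangent of half this angle, whatever the lens; pixels are square), "cx", "cy" (the principal point, pixels), "dist" ([k1, k2, p1, p2, k3] as OpenCV has them; the pictures are not rectified), "R" (3x3) and "t" (3): a world point X has camera coordinates R X + t; the wrist camera has in their place "T_tool_cam" (4x4, takes a point from camera to tool coordinates, whose origin is the TCP and whose axes are the flange's). Camera axes: x right, y down, z forward; pixel columns grow to the right and rows downward; lengths in m; the calibration is good to about 2 mm. A picture is of the moment at which its call begins: read the wrist's pose just before it. There is no depth.
- ticket.hand_in(): hands the job in; it is judged then, once.
Trained networks look in the newest picture that a camera, given by its name, has taken for a name from the list of things; names that differ only in an ending like _2 or _b are one class to them, and where a whole thing is asked for, a point or a joint stands for the part that bears it (a point fixed in the world has none). Each returns a list of dicts, best first, with "confidence" (0 to 1); they miss things now and then, are a little off and sometimes report something else, mostly with a low value. They report only what shows in the picture. A call takes as long as a camera call. They do not tell look-alikes from the thing itself.
- models.boxes_of(name, camera): "centre" ([x, y, z] in m, in the coordinates of the camera as it stood for that picture, good to about 4 mm: the middle of the surface that is visible of it).
- models.silhouettes(name, camera): "region" (480x640 bool, what is visible of it).
- models.landmark_of(name, camera): "centre" ([x, y, z] in m, in the coordinates of the camera as it stood for that picture, good to about 4 mm: a listed point, or the origin of a listed thing).
The state is a dict: "time": time; "joints": joint angles; "joint_velocities": joint speeds; "joint_torque": joint torques, N m; "ee_pos": TCP position; "ee_rot": TCP orientation; "force": force on the tool from outside, world axes, zero at the start; "torque": the same for the moment, N m; "grip_width": opening from 0.0 (shut) to 1.0 (fully open); "finger_force": force on a finger pad.
Only numpy, scipy, OpenCV 4.12 (cv2) and the standard library are available. Lean on these libraries where they do the work, as an engineer would, in place of code of your own. Each camera call takes 0.05 s, during which the arm holds its last target. There are 200 camera calls.

## Working session

There is one attempt and no reset: what is moved stays moved. The work goes in short steps, Python scripts to look and compute and a tool call to move; the robot and the scene stay as the last step left them, time stands still between calls to the robot, and variables do not carry over. Pictures are saved under pics/ and viewed, at most 14 in all, crops included, and the job is handed in when it is done.

Besides the shell and the picture viewer there is one more tool, called after "Emit:" as name(argument=value, ...), one argument or row to a line, values as JSON. play_rows: Moves the arm, as the interface text tells. Its arguments: {"type":"object","properties":{"series":{"type":"array","items":{"type":"array"}},"force":{"type":"number"}},"required":["series"]}

```bash
mkdir -p pics; cat > h.py <<'E'
import numpy as np, cv2
from scipy.spatial.transform import Rotation as Rn
from workcell import read_state, imaging, ticket, models
def cam(n):
    s=read_state(); c=imaging.camera(n)
    if n=="wrist":
        T=np.eye(4);T[:3,:3]=Rn.from_quat(s["ee_rot"]).as_matrix();T[:3,3]=s["ee_pos"]
        M=T@np.array(c["T_tool_cam"]); c["Rwc"]=M[:3,:3];c["o"]=M[:3,3]
    else:
        R=np.array(c["R"]);c["Rwc"]=R.T;c["o"]=-R.T@np.array(c["t"])
    f=240/np.tan(np.radians(c["fov_y"])/2)
    c["K"]=np.array([[f,0,c["cx"]],[0,f,c["cy"]],[0,0,1]]);c["D"]=np.array(c["dist"],float)
    return c
def w(c,p): return c["Rwc"]@np.array(p)+c["o"]
def proj(c,X):
    X=np.atleast_2d(X);p=(X-c["o"])@c["Rwc"]
    return cv2.projectPoints(p.reshape(-1,1,3),np.zeros(3),np.zeros(3),c["K"],c["D"])[0].reshape(-1,2)
def ray(c,uv,z):
    u=cv2.undistortPoints(np.array(uv,float).reshape(-1,1,2),c["K"],c["D"]).reshape(-1,2)
    d=np.c_[u,np.ones(len(u))]@c["Rwc"].T
    return c["o"]+d*((z-c["o"][2])/d[:,2])[:,None]
def save(c,n): cv2.imwrite("pics/"+n,c["img"][:,:,::-1])
E
python3 - <<'E'
from h import *
np.set_printoptions(precision=4,suppress=True)
print(read_state())
N="tamper leveller needle_tool steel_dock walnut_dish tamping_mat cork_coaster milk_jug served_cup".split()
for n in ["scene","top"]:
    c=cam(n);save(c,n+"0.png");print(n,c["o"],c["fov_y"])
    for k in N:
        for d in models.landmark_of(k,n):
            p=w(c,d["centre"]);print(k,round(d["confidence"],2),p,proj(c,p)[0].round())
E
```

```text
{'time': 0.0, 'joints': array([ 0.9852,  0.2593,  1.5361,  0.    ,  1.348 , -0.2028]), 'joint_velocities': array([-0.0018, -0.0018, -0.0004,  0.0018,  0.0012, -0.0015]), 'joint_torque': array([  0.0013, -43.7311, -28.4004,   0.0721,   0.0415,  -0.0001]), 'ee_pos': array([0.2051, 0.5097, 0.2178]), 'ee_rot': array([ 0.1902,  0.9817, -0.0008, -0.0003]), 'force': array([-0.1384,  0.9306,  0.5421]), 'torque': array([-0.015 ,  0.007 ,  0.0056]), 'finger_force': 0.0, 'grip_width': 1.0001027139187406}
scene [ 0.005  -0.4638  0.9791] 51.10719211595661
tamper 0.8 [ 0.5229 -0.1052  0.0054] [327. 313.]
leveller 0.96 [0.5241 0.1028 0.0029] [259. 271.]
needle_tool 0.78 [ 0.4663 -0.2543  0.0004] [369. 368.]
needle_tool 0.7 [ 0.4881 -0.3686  0.0172] [422. 386.]
steel_dock 0.83 [ 0.5224 -0.1046 -0.001 ] [327. 315.]
walnut_dish 0.72 [ 0.485  -0.3661 -0.0023] [419. 391.]
tamping_mat 0.91 [0.527  0.1002 0.0021] [261. 271.]
tamping_mat 0.68 [ 0.4846 -0.3653 -0.0024] [419. 391.]
tamping_mat 0.65 [ 0.8638 -0.0029 -0.0003] [370. 211.]
cork_coaster 0.91 [ 0.4787  0.3603 -0.001 ] [174. 237.]
milk_jug 0.88 [0.
[... 209 characters left out ...]
9] [288. 303.]
leveller 0.6 [0.5186 0.1049 0.0059] [287. 304.]
needle_tool 0.76 [ 0.4841 -0.3689  0.0168] [483. 313.]
needle_tool 0.58 [ 0.6873  0.0048 -0.001 ] [326. 234.]
needle_tool 0.55 [ 0.4618 -0.253  -0.0047] [434. 324.]
steel_dock 0.8 [ 0.5203 -0.108   0.0034] [374. 301.]
walnut_dish 0.85 [ 0.4816 -0.3683  0.0043] [482. 314.]
walnut_dish 0.38 [0.5223 0.1003 0.0047] [289. 303.]
tamping_mat 0.77 [0.523  0.1015 0.0016] [288. 303.]
tamping_mat 0.67 [ 0.8615 -0.0028  0.0005] [327. 164.]
milk_jug 0.87 [ 0.6867  0.0008 -0.0014] [328. 234.]
milk_jug 0.54 [ 0.5212 -0.1065  0.0046] [374. 301.]
milk_jug 0.2 [ 0.484  -0.3688  0.0043] [482. 313.]
served_cup 0.97 [0.6859 0.416  0.0112] [157. 238.]
```

```bash
python3 - <<'E'
import cv2
a=cv2.imread("pics/scene0.png")[190:440,130:470];cv2.imwrite("pics/sc.png",cv2.resize(a,(800,588),interpolation=cv2.INTER_CUBIC))
a=cv2.imread("pics/top0.png")[140:400,130:520];cv2.imwrite("pics/tc.png",cv2.resize(a,(800,533),interpolation=cv2.INTER_CUBIC))
E
```

```text
(no output)
```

View pics/sc.png

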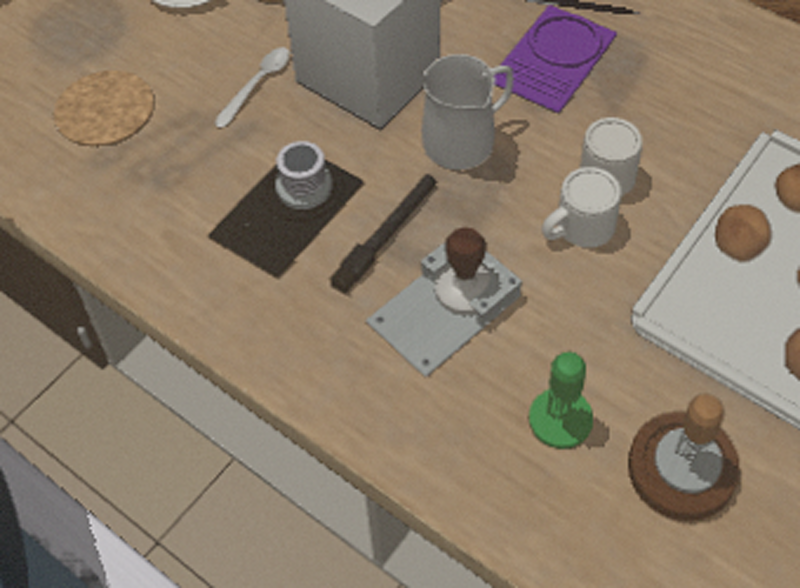

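View pics/tc.png

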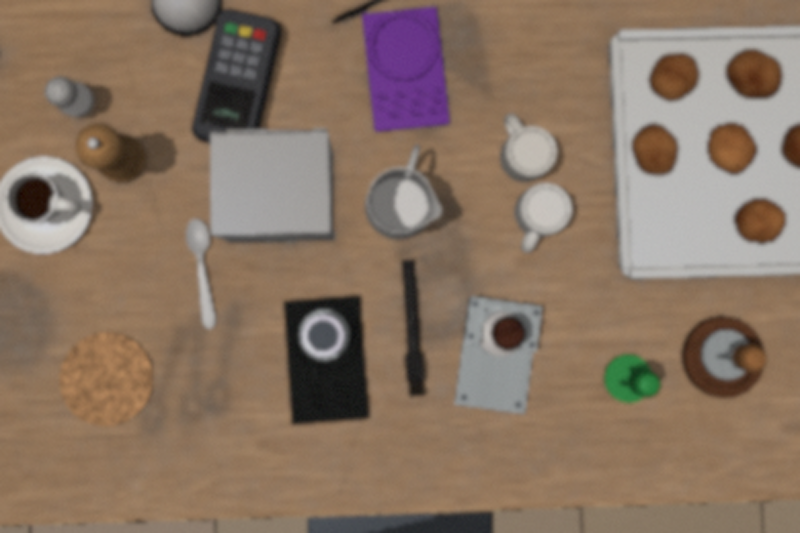

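The scene crop shows the brown needle tool in the walnut dish (top image px 483,313). The green look-alike is at (434,324), so I leave it alone. The black mat holding the leveller is at (288,303), and its purple look-alike is at (327,164). The tamper is in the dock at (374,301) and the coaster is empty at about (181,324). The colours match the descriptions. Next I look at the dock up close.

Emit:
play_rows(
  series=[
    [[0, 0, -0.01], [0, 0, 0.119], 1],
    [[0, 0, -0.01], [0, 0, 0.119], 1],
    [[0, 0, -0.01], [0, 0, 0.119], 1],
    [[0, 0, -0.01], [0, 0, 0.119], 1],
    [[0, 0, -0.01], [0, 0, 0.119], 1],
    [[0, 0, -0.01], [0, 0, 0.119], 1],
    [[0, 0, -0.01], [0, 0, 0.119], 1],
    [[0, 0, -0.01], [0, 0, 0.119], 1],
    [[0, 0, -0.01], [0, 0, 0.119], 1],
    [[0, 0, -0.01], [0, 0, 0.119], 1],
  ],
)

```text
time: 1.83
ee_pos: [0.2054, 0.5102, 0.3192]
ee_rot: [0.71, 0.704, -0.0, -0.0]
force: [-0.2, 0.3, -0.1]
grip_width: 0.998
finger_force: 0.0
```

Emit:
play_rows(
  series=[
    [[-0.035, 0.0136, 0], [0, 0, 0], 1],
    [[-0.035, 0.0136, 0], [0, 0, 0], 1],
    [[-0.035, 0.0136, 0], [0, 0, 0], 1],
    [[-0.035, 0.0136, 0], [0, 0, 0], 1],
    [[-0.035, 0.0136, 0], [0, 0, 0], 1],
    [[-0.035, 0.0136, 0], [0, 0, 0], 1],
    [[-0.035, 0.0136, 0], [0, 0, 0], 1],
    [[-0.035, 0.0136, 0], [0, 0, 0], 1],
    [[-0.035, 0.0136, 0], [0, 0, 0], 1],
    [[-0.035, 0.0136, 0], [0, 0, 0], 1],
    [[-0.035, 0.0136, 0], [0, 0, 0], 1],
    [[-0.035, 0.0136, 0], [0, 0, 0], 1],
    [[-0.035, 0.0136, 0], [0, 0, 0], 1],
    [[-0.035, 0.0136, 0], [0, 0, 0], 1],
    [[-0.035, 0.0136, 0], [0, 0, 0], 1],
    [[-0.035, 0.0136, 0], [0, 0, 0], 1],
    [[-0.035, 0.0136, 0], [0, 0, 0], 1],
    [[-0.035, 0.0136, 0], [0, 0, 0], 1],
    [[0, 0, 0], [0, 0, 0], 1],
    [[0, 0, 0], [0, 0, 0], 1],
  ],
)

```text
time: 3.5
ee_pos: [0.4491, -0.1219, 0.318]
ee_rot: [0.709, 0.705, -0.0, -0.001]
force: [-0.2, 0.3, 0.3]
grip_width: 0.997
finger_force: 0.0
```

```bash
cat > look.py <<'E'
import sys
from h import *
np.set_printoptions(precision=4,suppress=True)
n=sys.argv[1];c=cam("wrist");save(c,n);s=read_state()
print(s["time"],s["ee_pos"],s["ee_rot"],"cam",c["o"],c["Rwc"][:,2])
for k in sys.argv[2:]:
    for d in models.landmark_of(k,"wrist"):
        p=w(c,d["centre"]);print(k,round(d["confidence"],2),p,proj(c,p)[0].round())
E
python3 look.py w1.png steel_dock tamper
```

```text
3.55 [ 0.4487 -0.1206  0.3183] [ 0.7084  0.7058 -0.     -0.0007] cam [ 0.4504 -0.0501  0.4842] [-0.003  -0.2567 -0.9665]
tamper 0.65 [ 0.5202 -0.103   0.0135] [380. 178.]
```

View pics/w1.png

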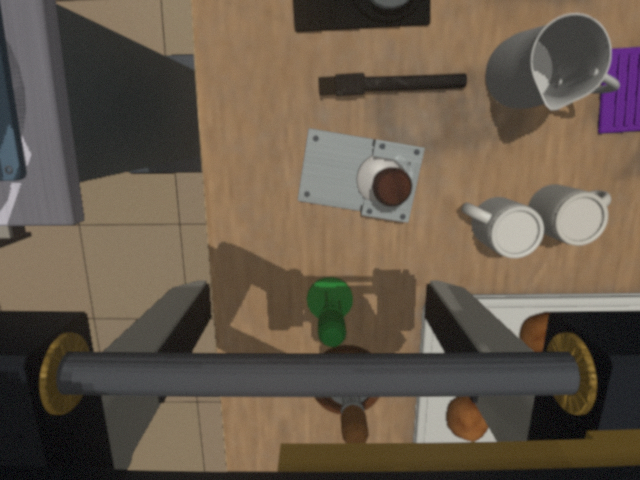

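The wrist view shows the dock with floor corners near (314,131) and (301,202), and back corners near (424,147) and (406,222). The tamper handle is at (391,186). I'll fit the dock pose to those corners.

```bash
cat > fit.py <<'E'
from h import *
from scipy.optimize import least_squares
np.set_printoptions(precision=4,suppress=True)
c=cam("wrist")
img=c["img"];g=cv2.cvtColor(img,cv2.COLOR_RGB2GRAY)
P=np.array([[314,131],[301,202],[424,147],[406,222]],np.float32).reshape(-1,1,2)
Q=cv2.cornerSubPix(g,P.copy(),(4,4),(-1,-1),(3,30,.01)).reshape(-1,2);print(Q)
M=np.array([[-.092,.042,.005],[-.092,-.042,.005],[.036,.042,.029],[.036,-.042,.029]])
def W(v,M): 
    R=Rn.from_euler('z',v[2]).as_matrix();return M@R.T+[v[0],v[1],0]
for q in (P.reshape(-1,2),Q):
    r=least_squares(lambda v:(proj(c,W(v,M))-q).ravel(),[.52,-.105,-.1]);print(r.x,r.fun)
v=r.x
o=img[:,:,::-1].copy()
def pl(L,col):
    u=proj(c,W(v,np.array(L)));cv2.polylines(o,[np.round(u*16).astype(int)],False,col,1,4,4)
pl([[-.092,.042,.005],[-.092,-.042,.005],[.036,-.042,.029],[.036,.042,.029],[-.092,.042,.005]],(0,0,255))
pl([[-.018,.042,.029],[-.018,-.042,.029]],(0,255,0))
t=np.linspace(0,6.3,40);z=t*0
# tamper base top (z 14) if home, and handle circle centre
pl(np.c_[.029*np.cos(t),.029*np.sin(t),z+.014],(255,0,0))
pl(np.c_[.0195*np.cos(t),.0195*np.sin(t),z+.074],(255,0,255))
cv2.imwrite("pics/f1.png",cv2.resize(o[110:240,280:450],(784,600),interpolation=cv2.INTER_CUBIC))
for k in ("tamper","steel_dock"):
    for d in models.landmark_of(k,"wrist"): print(k,d["confidence"],w(c,d["centre"]))
E
python3 fit.py
```

```text
[[314. 131.]
 [301. 202.]
 [424. 147.]
 [406. 222.]]
[ 0.5246 -0.102  -0.1601] [-4.1697 -2.0613 -2.142  -0.1114  2.2744  1.3962  3.9061  1.1923]
[ 0.5246 -0.102  -0.1601] [-4.1697 -2.0613 -2.142  -0.1114  2.2744  1.3962  3.9061  1.1923]
tamper 0.8 [ 0.5195 -0.1025  0.009 ]
```

View pics/f1.png

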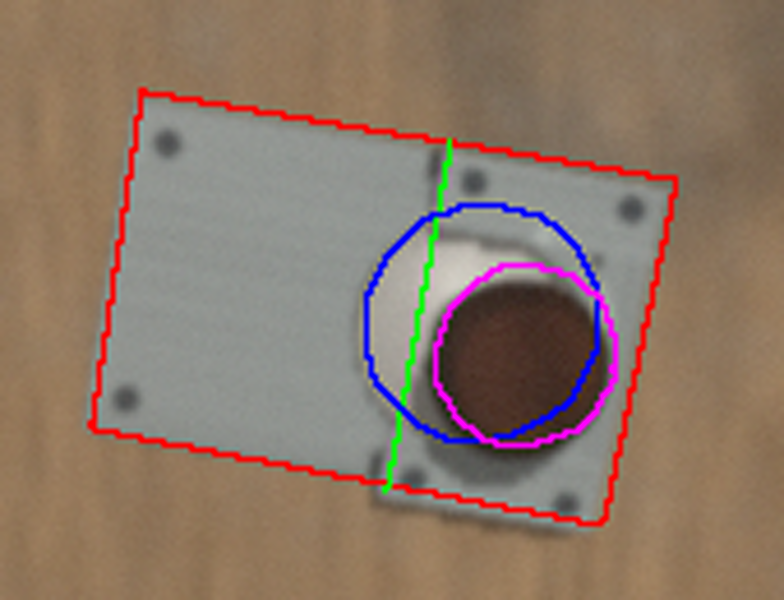

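The outline fits to about 2 mm, and the tamper sits at the dock's home. I take the dock as (0.523, -0.1035) with yaw -0.155. Now I move over it, go down and grip.

Emit:
play_rows(
  series=[
    [[0.0057, 0.0248, 0], [0, 0, 0], 1],
    [[0.0057, 0.0248, 0], [0, 0, 0], 1],
    [[0.0057, 0.0248, 0], [0, 0, 0], 1],
    [[0, 0, 0.02], [0, 0, 0.075], 1],
    [[0, 0, 0.035], [0, 0, 0.075], 1],
    [[0, 0, 0.035], [0, 0, 0], 1],
    [[0, 0, 0.035], [0, 0, 0], 1],
    [[0, 0, 0.035], [0, 0, 0], 1],
    [[0, 0, 0.035], [0, 0, 0], 1],
    [[0, 0, 0.03], [0, 0, 0], 1],
    [[0, 0, 0.02], [0, 0, 0], 1],
    [[0, 0, 0.018], [0, 0, 0], 1],
    [[0, 0, 0], [0, 0, 0], 1],
    [[0, 0, 0], [0, 0, 0], 1],
  ],
)

```text
time: 4.97
ee_pos: [0.5229, -0.1024, 0.0554]
ee_rot: [0.758, 0.652, -0.0, -0.001]
force: [0.1, -0.4, -0.3]
grip_width: 1.003
finger_force: 0.0
```

```bash
python3 look.py w2.png
```

```text
5.0167 [ 0.5239 -0.1029  0.0565] [0.7584 0.6518 0.0002 0.0004] cam [ 0.5345 -0.0314  0.2216] [-0.0405 -0.2539 -0.9664]
```

View pics/w2.png

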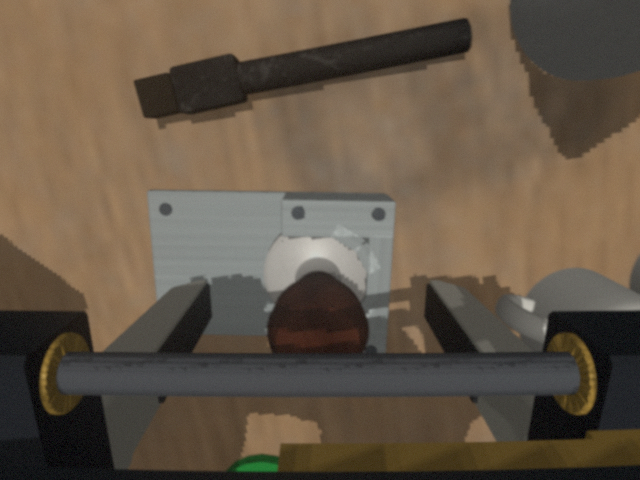

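The dock's edges lie level in the image, so the yaw is right, and the handle is centred between the fingers at (318,320). Closing now.

Emit:
play_rows(
  series=[
    [[0, 0, 0], [0, 0, 0], 0.3],
    [[0, 0, 0], [0, 0, 0], 0.3],
    [[0, 0, 0], [0, 0, 0], 0.3],
    [[0, 0, 0], [0, 0, 0], 0.3],
    [[0, 0, 0], [0, 0, 0], 0.3],
    [[0, 0, 0], [0, 0, 0], 0.3],
    [[0, 0, 0], [0, 0, 0], 0.3],
    [[0, 0, 0], [0, 0, 0], 0.3],
  ],
  force=40,
)

```text
time: 5.68
ee_pos: [0.5234, -0.1034, 0.0557]
ee_rot: [0.759, 0.651, -0.0, -0.0]
force: [-0.4, -0.4, -0.6]
grip_width: 0.479
finger_force: 0.0
```

Emit:
play_rows(
  series=[
    [[0, 0, 0], [0, 0, 0], 0.2],
    [[0, 0, 0], [0, 0, 0], 0.2],
    [[0, 0, 0], [0, 0, 0], 0.2],
    [[0, 0, 0], [0, 0, 0], 0.2],
    [[0, 0, 0], [0, 0, 0], 0.2],
  ],
)

```text
time: 6.1
ee_pos: [0.523, -0.1032, 0.0556]
ee_rot: [0.759, 0.651, -0.0, -0.0]
force: [-3.4, -0.1, 3.4]
grip_width: 0.392
finger_force: 40.0
```

Emit:
play_rows(
  series=[
    [[0, 0, -0.0015], [0, 0, 0], 0.2],
    [[0, 0, -0.002], [0, 0, 0], 0.2],
    [[0, 0, 0], [0, 0, 0], 0.2],
    [[0, 0, 0], [0, 0, 0], 0.2],
  ],
)

```text
time: 6.43
ee_pos: [0.5235, -0.1033, 0.0589]
ee_rot: [0.759, 0.651, 0.0, -0.0]
force: [0.6, 0.1, -4.4]
grip_width: 0.39
finger_force: 40.0
```

Emit:
play_rows(
  series=[
    [[0, -0.006, 0], [0, 0, 0], 0.2],
    [[0, -0.008, 0], [0, 0, 0], 0.2],
    [[0, -0.008, 0], [0, 0, 0], 0.2],
  ],
)

```text
time: 6.68
ee_pos: [0.5005, -0.0997, 0.0588]
ee_rot: [0.759, 0.651, -0.0, -0.0]
force: [-0.2, -0.5, -4.3]
grip_width: 0.392
finger_force: 40.0
```

Emit:
play_rows(
  series=[
    [[0, -0.0125, 0], [0, 0, 0], 0.2],
    [[0, -0.0125, 0], [0, 0, 0], 0.2],
    [[0, -0.0125, 0], [0, 0, 0], 0.2],
    [[0, -0.0125, 0], [0, 0, 0], 0.2],
    [[0, 0, -0.02], [0, 0, 0], 0.2],
    [[0, 0, -0.03], [0, 0, 0], 0.2],
    [[0, 0, -0.03], [0, 0, 0], 0.2],
    [[0, 0, -0.02], [0, 0, 0], 0.2],
  ],
)

```text
time: 7.35
ee_pos: [0.4519, -0.0924, 0.1615]
ee_rot: [0.759, 0.651, 0.0, 0.001]
force: [0.6, 0.2, -4.3]
grip_width: 0.394
finger_force: 40.0
```

Emit:
play_rows(
  series=[
    [[0.02, -0.0036, 0], [0, 0, 0], 0.2],
    [[0.036, -0.0036, 0], [0, 0, 0], 0.2],
    [[0.036, -0.0036, 0], [0, 0, 0], 0.2],
    [[0.036, -0.0036, 0], [0, 0, 0], 0.2],
    [[0.036, -0.0036, 0], [0, 0, 0], 0.2],
    [[0.036, -0.0036, 0], [0, 0, 0], 0.2],
    [[0.036, -0.0036, 0], [0, 0, 0], 0.2],
    [[0.036, -0.0036, 0], [0, 0, 0], 0.2],
    [[0.036, -0.0036, 0], [0, 0, 0], 0.2],
    [[0.036, -0.0036, 0], [0, 0, 0], 0.2],
    [[0.036, -0.0036, 0], [0, 0, 0], 0.2],
    [[0.036, -0.0034, 0], [0, 0, 0], 0.2],
    [[0.035, 0, 0], [0, 0, 0], 0.2],
    [[0, 0, 0], [0, 0, 0], 0.2],
    [[0, 0, 0], [0, 0, 0], 0.2],
  ],
)

```text
time: 8.6
ee_pos: [0.4768, 0.3611, 0.1584]
ee_rot: [0.758, 0.653, -0.001, -0.0]
force: [0.2, -1.5, -4.7]
grip_width: 0.391
finger_force: 40.0
```

```bash
python3 look.py w3.png cork_coaster tamper
python3 - <<'E'
from h import *
for n in ("top","scene"):
    c=cam(n)
    for d in models.silhouettes("cork_coaster",n)[:1]:
        ys,xs=np.nonzero(d["region"]);h=cv2.convexHull(np.c_[xs,ys].astype(np.int32));W=ray(c,h.reshape(-1,2),.005)
        print(n,d["confidence"],W.min(0),W.max(0),(W.min(0)+W.max(0))/2)
E
```

```text
8.65 [0.4767 0.3597 0.1584] [ 0.7582  0.6521 -0.0011  0.    ] cam [0.4881 0.4323 0.3244] [-0.0396 -0.2553 -0.9661]
tamper 0.66 [0.4778 0.3688 0.1142] [317. 255.]
top 0.81 [0.4243234  0.30414501 0.005     ] [0.53169018 0.38319067 0.005     ] [0.47800679 0.34366784 0.005     ]
scene 0.9 [0.42477065 0.30353758 0.005     ] [0.53553041 0.41535327 0.005     ] [0.48015053 0.35944542 0.005     ]
```

Emit:
play_rows(
  series=[
    [[0, 0, 0.03], [0, 0, 0], 0.2],
    [[0, 0, 0.03], [0, 0, 0], 0.2],
    [[0, 0, 0.025], [0, 0, 0], 0.2],
    [[0, 0, 0.011], [0, 0, 0], 0.2],
    [[0, 0, 0.006], [0, 0, 0], 0.2],
    [[0, 0, 0], [0, 0, 0], 0.2],
    [[0, 0, 0], [0, 0, 0], 0.2],
  ],
)

```text
time: 9.53
ee_pos: [0.479, 0.3601, 0.0583]
ee_rot: [0.759, 0.651, 0.001, 0.0]
force: [0.6, 0.6, -4.3]
grip_width: 0.39
finger_force: 40.0
```

Emit:
play_rows(
  series=[
    [[0, 0, 0.001], [0, 0, 0], 0.2],
    [[0, 0, 0.001], [0, 0, 0], 0.2],
    [[0, 0, 0.001], [0, 0, 0], 0.2],
    [[0, 0, 0], [0, 0, 0], 0.2],
  ],
)

```text
time: 9.87
ee_pos: [0.4796, 0.3615, 0.0567]
ee_rot: [0.759, 0.651, 0.003, 0.0]
force: [-2.2, 2.8, 6.4]
grip_width: 0.392
finger_force: 40.0
```

Emit:
play_rows(
  series=[
    [[0, 0, 0], [0, 0, 0], 1],
    [[0, 0, 0], [0, 0, 0], 1],
    [[0, 0, 0], [0, 0, 0], 1],
    [[0, 0, 0], [0, 0, 0], 1],
    [[0, 0, 0], [0, 0, 0], 1],
    [[0, 0, -0.01], [0, 0, 0], 1],
    [[0, 0, -0.02], [0, 0, 0], 1],
    [[0, 0, -0.03], [0, 0, 0], 1],
    [[0, 0, -0.035], [0, 0, 0], 1],
    [[0, 0, -0.035], [0, 0, 0], 1],
    [[0, 0, -0.04], [0, 0, 0], 1],
    [[0, 0, -0.04], [0, 0, 0], 1],
    [[0, 0, -0.03], [0, 0, 0], 1],
  ],
  force=40,
)

```text
time: 10.95
ee_pos: [0.4783, 0.36, 0.2988]
ee_rot: [0.759, 0.651, 0.002, 0.001]
force: [0.5, 0.5, 0.2]
grip_width: 0.997
finger_force: 0.0
```

Emit:
play_rows(
  series=[
    [[-0.0376, 0.0061, 0], [0, 0, 0], 1],
    [[-0.0376, 0.0061, 0], [0, 0, 0], 1],
    [[-0.0376, 0.0061, 0], [0, 0, 0], 1],
    [[-0.0376, 0.0061, 0], [0, 0, 0], 1],
    [[-0.0376, 0.0061, 0], [0, 0, 0], 1],
    [[-0.0376, 0.0061, 0], [0, 0, 0], 1],
    [[-0.0376, 0.0061, 0], [0, 0, 0], 1],
    [[-0.0376, 0.0061, 0], [0, 0, 0], 1],
    [[-0.0376, 0.0061, 0], [0, 0, 0], 1],
    [[-0.0376, 0.0061, 0], [0, 0, 0], 1],
    [[-0.0376, 0.0061, 0], [0, 0, 0], 1],
    [[-0.0376, 0.0061, 0], [0, 0, 0], 1],
    [[-0.0376, 0.0061, 0], [0, 0, 0], 1],
    [[-0.0376, 0.0061, 0], [0, 0, 0], 1],
    [[-0.0376, 0.0061, 0], [0, 0, 0], 1],
    [[-0.0376, 0.0061, 0], [0, 0, 0], 1],
    [[-0.0376, 0.0061, 0], [0, 0, 0], 1],
    [[-0.0376, 0.0061, 0], [0, 0, 0], 1],
    [[-0.0376, 0.0061, 0], [0, 0, 0], 1],
    [[-0.0376, 0.0061, 0], [0, 0, 0], 1],
  ],
)

```text
time: 12.62
ee_pos: [0.4842, -0.4037, 0.2949]
ee_rot: [0.759, 0.651, -0.0, 0.0]
force: [1.2, -0.4, -0.7]
grip_width: 1.001
finger_force: 0.0
```

Emit:
play_rows(
  series=[
    [[0, 0, 0], [0, 0, 0], 1],
    [[0, 0, 0], [0, 0, 0], 1],
  ],
)

```text
time: 12.78
ee_pos: [0.4839, -0.4037, 0.2935]
ee_rot: [0.76, 0.65, -0.0, -0.001]
force: [0.4, 0.9, -0.4]
grip_width: 1.001
finger_force: 0.0
```

```bash
python3 look.py w4.png walnut_dish needle_tool
python3 - <<'E'
from h import *
for n in ("top","scene","wrist"):
  c=cam(n)
  for k,z in (("tamper",0),("walnut_dish",.020),("needle_tool",.0)):
    for d in models.landmark_of(k,n): 
        p=w(c,d["centre"]);print(n,k,round(d["confidence"],2),p.round(4),proj(c,p)[0].round())
    if k=="walnut_dish":
      for d in models.silhouettes(k,n)[:2]:
        ys,xs=np.nonzero(d["region"]);h=cv2.convexHull(np.c_[xs,ys].astype(np.int32));W=ray(c,h.reshape(-1,2),.02)
        print("  sil",d["confidence"],W.min(0).round(4),W.max(0).round(4),((W.min(0)+W.max(0))/2).round(4))
E
```

```text
12.8333 [ 0.4843 -0.4021  0.294 ] [ 0.7592  0.6508  0.0002 -0.0006] cam [ 0.4957 -0.3328  0.4596] [-0.041  -0.2533 -0.9665]
walnut_dish 0.74 [ 0.488  -0.3684  0.0149] [316. 166.]
needle_tool 0.82 [ 0.4881 -0.3693  0.0137] [316. 166.]
needle_tool 0.67 [ 0.4608 -0.2556 -0.0025] [274.  61.]
top tamper 0.98 [0.4785 0.3623 0.0038] [180. 324.]
top walnut_dish 0.75 [ 0.4832 -0.37    0.0035] [482. 313.]
  sil 0.94 [ 0.4375 -0.4068  0.02  ] [ 0.5309 -0.3184  0.02  ] [ 0.4842 -0.3626  0.02  ]
top needle_tool 0.94 [ 0.4624 -0.2505 -0.0065] [433. 323.]
top needle_tool 0.6 [ 0.486  -0.3659  0.0156] [482. 313.]
scene tamper 0.85 [0.4816 0.3624 0.0054] [173. 234.]
scene walnut_dish 0.96 [ 0.484  -0.3677 -0.0017] [419. 391.]
  sil 0.65 [ 0.4305 -0.4132  0.02  ] [ 0.5304 -0.3189  0.02  ] [ 0.4805 -0.366   0.02  ]
scene needle_tool 0.77 [ 0.4887 -0.3669  0.0139] [421. 386.]
scene needle_tool 0.58 [ 4.657e-01 -2.521e-01  1.000e-04] [368. 367.]
  sil 0.88 [ 0.4381 -0.4136  0.02  ] [ 0.5321 -0.3193  0.02  ] [ 0.4851 -0.3665  0.02  ]
wrist needle_tool 0.96 [ 0.4882 -0.3703  0.0164] [316. 169.]
wrist needle_tool 0.77 [ 0.4613 -0.2545 -0.0013] [274.  62.]
```

View pics/w4.png

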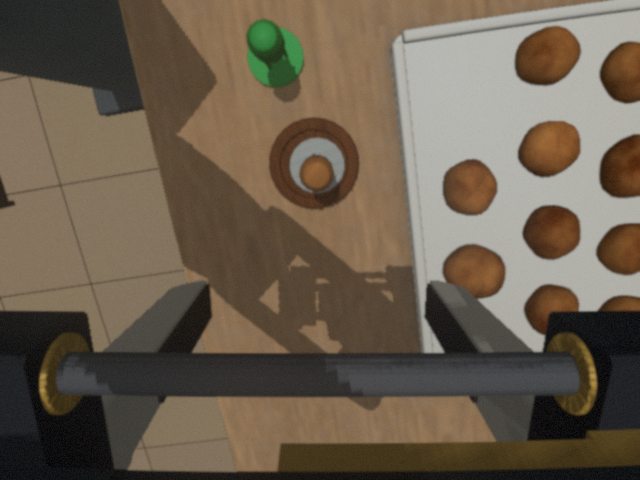

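The picture shows the needle tool (wood handle at 317,172) in the dish (centre 314,163), with the green look-alike apart at (272,50). The network points agree across cameras: needle tool at about (0.487, -0.3685), dish at about (0.4845, -0.367).

Emit:
play_rows(
  series=[
    [[0.0168, -0.0012, 0], [0, 0, 0], 1],
    [[0.0168, -0.0013, 0], [0, 0, 0], 1],
    [[0, 0, 0.035], [0, 0, 0], 1],
    [[0, 0, 0.04], [0, 0, 0], 1],
    [[0, 0, 0.04], [0, 0, 0], 1],
    [[0, 0, 0.04], [0, 0, 0], 1],
    [[0, 0, 0.03], [0, 0, 0], 1],
    [[0, 0, 0.02], [0, 0, 0], 1],
    [[0, 0, 0.012], [0, 0, 0], 1],
    [[0, 0, 0], [0, 0, 0], 1],
    [[0, 0, 0], [0, 0, 0], 1],
  ],
  force=40,
)

```text
time: 14.6
ee_pos: [0.4875, -0.3686, 0.0774]
ee_rot: [0.759, 0.651, 0.0, -0.0]
force: [0.3, -0.9, 0.1]
grip_width: 1.0
finger_force: 0.0
```

Emit:
play_rows(
  series=[
    [[0, 0, 0], [0, 0, 0], 0.1],
    [[0, 0, 0], [0, 0, 0], 0.1],
    [[0, 0, 0], [0, 0, 0], 0.1],
    [[0, 0, 0], [0, 0, 0], 0.1],
    [[0, 0, 0], [0, 0, 0], 0.1],
    [[0, 0, 0], [0, 0, 0], 0.1],
    [[0, 0, 0], [0, 0, 0], 0.1],
    [[0, 0, 0], [0, 0, 0], 0.1],
    [[0, 0, 0], [0, 0, 0], 0.1],
    [[0, 0, 0], [0, 0, 0], 0.1],
    [[0, 0, 0], [0, 0, 0], 0.1],
    [[0, 0, 0], [0, 0, 0], 0.1],
    [[0, 0, 0], [0, 0, 0], 0.1],
  ],
)

```text
time: 15.68
ee_pos: [0.4874, -0.3683, 0.0771]
ee_rot: [0.759, 0.651, 0.0, -0.0]
force: [0.5, -0.8, -0.0]
grip_width: 0.311
finger_force: 40.0
```

Emit:
play_rows(
  series=[
    [[0, 0, -0.015], [0, 0, 0], 0.1],
    [[0, 0, -0.03], [0, 0, 0], 0.1],
    [[0, 0, -0.035], [0, 0, 0], 0.1],
    [[0, 0, -0.03], [0, 0, 0], 0.1],
    [[0, 0, -0.02], [0, 0, 0], 0.1],
    [[0.0334, -0.01, 0], [0, 0, 0], 0.1],
    [[0.0334, -0.01, 0], [0, 0, 0], 0.1],
    [[0.0334, -0.01, 0], [0, 0, 0], 0.1],
    [[0.0334, -0.01, 0], [0, 0, 0], 0.1],
    [[0.0334, -0.01, 0], [0, 0, 0], 0.1],
    [[0.0334, -0.01, 0], [0, 0, 0], 0.1],
    [[0.0334, -0.01, 0], [0, 0, 0], 0.1],
    [[0.0334, -0.01, 0], [0, 0, 0], 0.1],
    [[0, 0, 0], [0, 0, 0], 0.1],
    [[0, 0, 0], [0, 0, 0], 0.1],
  ],
)

```text
time: 16.93
ee_pos: [0.4481, -0.0904, 0.2072]
ee_rot: [0.758, 0.653, -0.0, -0.0]
force: [0.4, -1.0, -2.0]
grip_width: 0.307
finger_force: 40.0
```

Emit:
play_rows(
  series=[
    [[0, 0, 0.035], [0, 0, 0], 0.1],
    [[0, 0, 0.035], [0, 0, 0], 0.1],
    [[0, 0, 0.03], [0, 0, 0], 0.1],
    [[0, 0, 0.02], [0, 0, 0], 0.1],
    [[0, 0, 0], [0, 0, 0], 0.1],
    [[0, 0, 0], [0, 0, 0], 0.1],
  ],
)

```text
time: 17.43
ee_pos: [0.4482, -0.0929, 0.0865]
ee_rot: [0.759, 0.651, -0.001, -0.001]
force: [0.2, 0.1, -1.4]
grip_width: 0.312
finger_force: 40.0
```

```bash
cat > chk.py <<'E'
import sys
from h import *
print(read_state()["ee_pos"].round(4))
for n in ("top","scene","wrist"):
  c=cam(n);save(c,sys.argv[1]+n+".png")
  for k in sys.argv[2:]:
    for d in models.landmark_of(k,n): 
        p=w(c,d["centre"]);print(n,k,round(d["confidence"],2),p.round(4),proj(c,p)[0].round())
E
python3 chk.py a needle_tool steel_dock
```

```text
[ 0.4482 -0.0929  0.0865]
top needle_tool 0.77 [ 0.4616 -0.2551 -0.0038] [435. 324.]
top needle_tool 0.62 [ 0.4442 -0.0899  0.0266] [369. 334.]
top steel_dock 0.88 [ 0.5228 -0.1083  0.0034] [375. 300.]
scene needle_tool 0.81 [ 0.4498 -0.0934  0.0301] [304. 327.]
scene needle_tool 0.75 [ 0.4653 -0.2535  0.0014] [368. 368.]
scene needle_tool 0.66 [ 4.875e-01 -3.676e-01 -1.000e-04] [420. 390.]
scene needle_tool 0.35 [4.815e-01 3.603e-01 2.000e-04] [174. 236.]
scene steel_dock 0.87 [ 5.249e-01 -1.036e-01  2.000e-04] [327. 314.]
scene steel_dock 0.59 [0.525  0.1013 0.0011] [260. 272.]
wrist needle_tool 0.88 [ 0.4624 -0.2562 -0.0013] [366. 450.]
wrist needle_tool 0.84 [ 0.4484 -0.0917  0.0242] [314. 256.]
wrist steel_dock 0.75 [ 0.5239 -0.1047  0.0021] [434. 248.]
```

View pics/awrist.png

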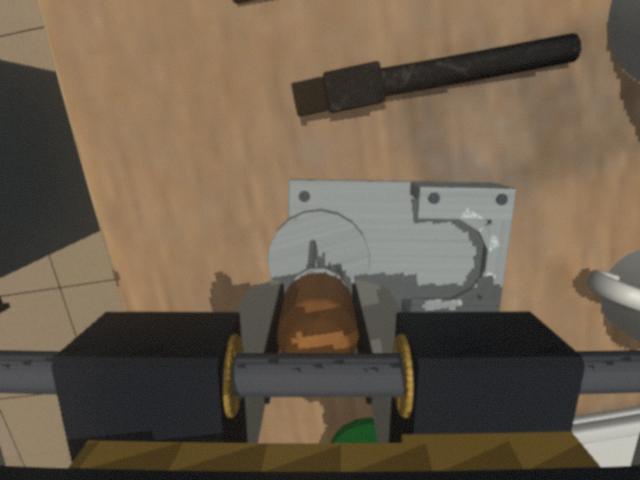

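The needle tool hangs upright with its foot over the dock front, centred laterally. Lowering now, then sliding it in.

Emit:
play_rows(
  series=[
    [[0, 0, 0.008], [0, 0, 0], 0.1],
    [[0, 0, 0.007], [0, 0, 0], 0.1],
    [[0, 0, 0], [0, 0, 0], 0.1],
    [[0, 0.01, 0], [0, 0, 0], 0.1],
    [[0, 0.012, 0], [0, 0, 0], 0.1],
    [[0, 0.01, 0], [0, 0, 0], 0.1],
    [[0, 0.008, 0], [0, 0, 0], 0.1],
    [[0, 0, 0], [0, 0, 0], 0.1],
  ],
)

```text
time: 18.55
ee_pos: [0.4906, -0.0988, 0.0723]
ee_rot: [0.759, 0.651, 0.0, 0.001]
force: [0.9, 0.3, -1.8]
grip_width: 0.313
finger_force: 40.0
```

Emit:
play_rows(
  series=[
    [[0, 0.008, 0], [0, 0, 0], 0.1],
    [[0, 0.008, 0], [0, 0, 0], 0.1],
    [[0, 0.006, 0], [0, 0, 0], 0.1],
    [[0, 0.006, 0], [0, 0, 0], 0.1],
    [[0, 0.003, 0], [0, 0, 0], 0.1],
    [[0, 0.002, 0], [0, 0, 0], 0.1],
    [[0, 0, 0], [0, 0, 0], 0.1],
    [[0, 0, 0], [0, 0, 0], 0.1],
  ],
)

```text
time: 19.22
ee_pos: [0.5206, -0.1031, 0.072]
ee_rot: [0.759, 0.651, -0.0, -0.0]
force: [0.4, -0.2, -2.0]
grip_width: 0.311
finger_force: 40.0
```

Emit:
play_rows(
  series=[
    [[0, 0.001, 0], [0, 0, 0], 0.1],
    [[0, 0.001, 0], [0, 0, 0], 0.1],
    [[0, 0.001, 0], [0, 0, 0], 0.1],
    [[0, 0, 0], [0, 0, 0], 0.1],
    [[0, 0, 0], [0, 0, 0], 0.1],
  ],
)

```text
time: 19.63
ee_pos: [0.5239, -0.1036, 0.0722]
ee_rot: [0.759, 0.651, -0.0, 0.0]
force: [-0.4, -0.9, -1.8]
grip_width: 0.314
finger_force: 40.0
```

Emit:
play_rows(
  series=[
    [[0, 0.001, 0], [0, 0, 0], 0.1],
    [[0, 0, 0], [0, 0, 0], 0.1],
    [[0, 0, 0], [0, 0, 0], 0.1],
  ],
)

```text
time: 19.88
ee_pos: [0.5246, -0.1037, 0.0721]
ee_rot: [0.759, 0.651, -0.0, -0.0]
force: [-0.9, 0.4, -1.7]
grip_width: 0.314
finger_force: 40.0
```

Emit:
play_rows(
  series=[
    [[0, 0.001, 0], [0, 0, 0], 0.1],
    [[0, 0, 0], [0, 0, 0], 0.1],
    [[0, 0, 0], [0, 0, 0], 0.1],
  ],
)

```text
time: 20.13
ee_pos: [0.5249, -0.1036, 0.072]
ee_rot: [0.759, 0.651, -0.001, -0.001]
force: [-3.0, -1.0, 1.0]
grip_width: 0.31
finger_force: 40.0
```

Emit:
play_rows(
  series=[
    [[0, 0.001, 0], [0, 0, 0], 0.1],
    [[0, 0, 0], [0, 0, 0], 0.1],
    [[0, 0, 0], [0, 0, 0], 0.1],
  ],
)

```text
time: 20.38
ee_pos: [0.5252, -0.1036, 0.0718]
ee_rot: [0.759, 0.651, -0.001, -0.001]
force: [-6.3, 0.3, 2.5]
grip_width: 0.312
finger_force: 40.0
```

Back wall found at x≈0.525. I back off 2 mm, set the tool down and release.

Emit:
play_rows(
  series=[
    [[0, -0.0025, 0], [0, 0, 0], 0.1],
    [[0, 0, 0.001], [0, 0, 0], 0.1],
    [[0, 0, 0.001], [0, 0, 0], 0.1],
    [[0, 0, 0.001], [0, 0, 0], 0.1],
    [[0, 0, 0], [0, 0, 0], 0.1],
    [[0, 0, 0], [0, 0, 0], 0.1],
  ],
)

```text
time: 20.88
ee_pos: [0.5246, -0.1037, 0.0691]
ee_rot: [0.759, 0.651, 0.0, 0.0]
force: [-0.7, 0.3, -2.3]
grip_width: 0.315
finger_force: 40.0
```

Emit:
play_rows(
  series=[
    [[0, 0, 0.001], [0, 0, 0], 0.1],
    [[0, 0, 0], [0, 0, 0], 0.1],
    [[0, 0, 0], [0, 0, 0], 0.1],
  ],
)

```text
time: 21.13
ee_pos: [0.5248, -0.1037, 0.0689]
ee_rot: [0.759, 0.651, 0.0, 0.0]
force: [-1.6, 1.2, 5.2]
grip_width: 0.313
finger_force: 40.0
```

Emit:
play_rows(
  series=[
    [[0, 0, 0.001], [0, 0, 0], 0.1],
    [[0, 0, 0], [0, 0, 0], 0.1],
    [[0, 0, 0], [0, 0, 0], 0.1],
  ],
)

```text
time: 21.38
ee_pos: [0.5249, -0.1036, 0.0689]
ee_rot: [0.759, 0.651, 0.0, 0.001]
force: [-3.7, 2.5, 11.9]
grip_width: 0.313
finger_force: 40.0
```

Emit:
play_rows(
  series=[
    [[0, -0.0005, -0.002], [0, 0, 0], 0.1],
    [[0, 0, 0], [0, 0, 0], 1],
    [[0, 0, 0], [0, 0, 0], 1],
    [[0, 0, 0], [0, 0, 0], 1],
    [[0, 0, 0], [0, 0, 0], 1],
    [[0, 0, 0], [0, 0, 0], 1],
    [[0, 0, 0], [0, 0, 0], 1],
    [[0, 0, -0.015], [0, 0, 0], 1],
    [[0, 0, -0.035], [0, 0, 0], 1],
    [[0, 0, -0.035], [0, 0, 0], 1],
    [[0, 0, -0.04], [0, 0, 0], 1],
    [[0, 0, -0.04], [0, 0, 0], 1],
    [[0, 0, -0.04], [0, 0, 0], 1],
    [[0, 0, -0.025], [0, 0, 0], 1],
  ],
)

```text
time: 22.55
ee_pos: [0.5248, -0.1039, 0.3038]
ee_rot: [0.759, 0.651, 0.001, 0.002]
force: [1.3, 0.4, -0.1]
grip_width: 0.999
finger_force: 0.0
```

Emit:
play_rows(
  series=[
    [[0.0344, -0.0068, 0], [0, 0, 0], 1],
    [[0.0344, -0.0068, 0], [0, 0, 0], 1],
    [[0.0344, -0.0068, 0], [0, 0, 0], 1],
    [[0.0344, -0.0068, 0], [0, 0, 0], 1],
    [[0.0344, -0.0068, 0], [0, 0, 0], 1],
    [[0, 0, 0], [0, 0, 0], 1],
    [[0, 0, 0], [0, 0, 0], 1],
  ],
)

```text
time: 23.13
ee_pos: [0.516, 0.0732, 0.2992]
ee_rot: [0.757, 0.653, -0.0, 0.0]
force: [-0.6, -0.5, -0.4]
grip_width: 1.005
finger_force: 0.0
```

```bash
python3 chk.py b needle_tool leveller tamping_mat
python3 - <<'E'
from h import *
a=cv2.imread("pics/bwrist.png");b=cv2.imread("pics/bscene.png")[250:350,270:410]
b=cv2.resize(b,(448,320),interpolation=cv2.INTER_CUBIC)
o=np.zeros((600,800,3),np.uint8);o[:320,:427]=cv2.resize(a,(427,320));o[270:590,340:788]=b
o[:270,427:]=0
cv2.imwrite("pics/b.png",np.hstack([cv2.resize(a[0:300,120:520],(400,300)),cv2.resize(b,(400,300))]))
E
```

```text
[0.516  0.0732 0.2992]
top needle_tool 0.76 [ 0.5217 -0.1048  0.0091] [373. 301.]
top needle_tool 0.71 [ 0.4637 -0.2543 -0.0035] [435. 323.]
top tamping_mat 0.8 [ 0.8646 -0.0045  0.0022] [328. 163.]
scene needle_tool 0.97 [ 0.5209 -0.1026  0.0088] [326. 313.]
scene needle_tool 0.9 [ 0.4645 -0.2546  0.0034] [369. 368.]
scene leveller 0.94 [0.5257 0.1019 0.0049] [260. 270.]
scene tamping_mat 0.91 [0.8673 0.0012 0.0016] [369. 209.]
scene tamping_mat 0.84 [ 0.5272  0.1029 -0.0015] [260. 271.]
scene tamping_mat 0.48 [0.6879 0.008  0.0028] [329. 247.]
wrist needle_tool 0.95 [ 0.4626 -0.2549 -0.0026] [315. 437.]
wrist needle_tool 0.8 [ 0.5218 -0.1049  0.0064] [344. 336.]
wrist leveller 0.92 [0.5276 0.1015 0.0061] [323. 167.]
wrist tamping_mat 0.97 [0.8659 0.0026 0.0027] [623. 209.]
```

View pics/b.png

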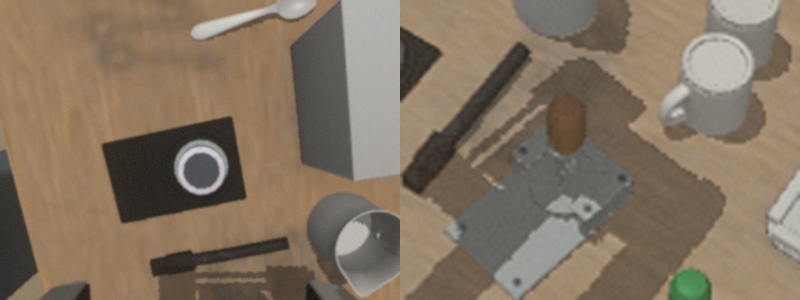

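The needle tool stands upright in the dock, and the leveller is in the mat at about (0.526, 0.102). The machine is close behind it, so I turn the gripper across before going down.

Emit:
play_rows(
  series=[
    [[0.03, 0.005, 0], [0, 0, 0], 1],
    [[0, 0, 0], [0, 0, -0.1154], 1],
    [[0, 0, 0], [0, 0, -0.1154], 1],
    [[0, 0, 0], [0, 0, -0.1154], 1],
    [[0, 0, 0], [0, 0, -0.1154], 1],
    [[0, 0, 0], [0, 0, -0.1154], 1],
    [[0, 0, 0], [0, 0, -0.1154], 1],
    [[0, 0, 0], [0, 0, -0.1154], 1],
    [[0, 0, 0], [0, 0, -0.1154], 1],
    [[0, 0, 0], [0, 0, -0.1154], 1],
    [[0, 0, 0], [0, 0, -0.1154], 1],
    [[0, 0, 0], [0, 0, -0.1154], 1],
    [[0, 0, 0], [0, 0, -0.1154], 1],
    [[0, 0, 0], [0, 0, -0.1154], 1],
    [[0, 0, 0.03], [0, 0, 0], 1],
    [[0, 0, 0.035], [0, 0, 0], 1],
    [[0, 0, 0.035], [0, 0, 0], 1],
    [[0, 0, 0.035], [0, 0, 0], 1],
    [[0, 0, 0], [0, 0, 0], 1],
    [[0, 0, 0], [0, 0, 0], 1],
  ],
)

```text
time: 25.4
ee_pos: [0.5246, 0.1004, 0.1631]
ee_rot: [0.111, 0.994, -0.0, -0.002]
force: [0.8, -0.5, 0.4]
grip_width: 0.999
finger_force: 0.0
```

```bash
python3 look.py w5.png leveller
```

```text
25.45 [0.5263 0.1004 0.1652] [0.1111 0.9938 0.     0.0002] cam [0.4565 0.1169 0.3296] [ 0.2467 -0.0571 -0.9674]
leveller 0.85 [0.5272 0.101  0.0074] [318. 226.]
```

View pics/w5.png

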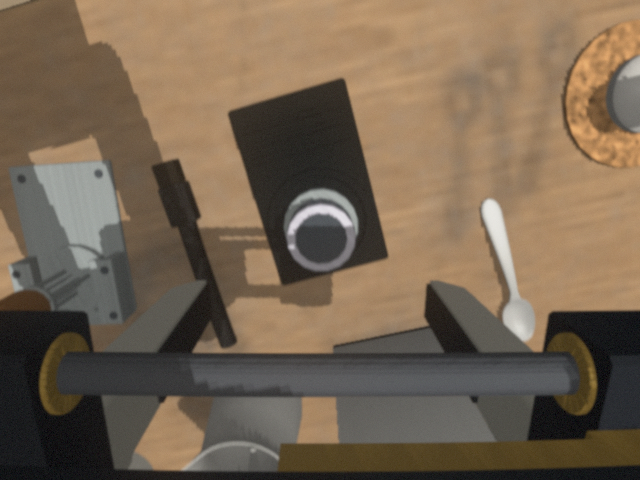

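The leveller is between the fingers at (320,237) and the machine is clear. Going down to grip.

Emit:
play_rows(
  series=[
    [[0, 0, 0.035], [0, 0, 0], 1],
    [[0, 0, 0.035], [0, 0, 0], 1],
    [[0, 0, 0.035], [0, 0, 0], 1],
    [[0, 0, 0.02], [0, 0, 0], 1],
    [[0, 0, 0.014], [0, 0, 0], 1],
    [[0, 0, 0], [0, 0, 0], 1],
    [[0, 0, 0], [0, 0, 0], 1],
    [[0, 0, 0], [0, 0, 0], 0.3],
    [[0, 0, 0], [0, 0, 0], 0.3],
    [[0, 0, 0], [0, 0, 0], 0.3],
    [[0, 0, 0], [0, 0, 0], 0.3],
    [[0, 0, 0], [0, 0, 0], 0.3],
    [[0, 0, 0], [0, 0, 0], 0.3],
    [[0, 0, 0], [0, 0, 0], 0.3],
    [[0, 0, 0], [0, 0, 0], 0.3],
    [[0, 0, 0], [0, 0, 0], 0.3],
    [[0, 0, 0], [0, 0, 0], 0.3],
  ],
  force=40,
)

```text
time: 26.92
ee_pos: [0.5259, 0.1007, 0.0253]
ee_rot: [0.111, 0.994, 0.0, 0.0]
force: [-0.7, 1.6, 3.1]
grip_width: 0.51
finger_force: 40.0
```

Emit:
play_rows(
  series=[
    [[0, 0, -0.015], [0, 0, 0], 0.3],
    [[0, 0, -0.035], [0, 0, 0], 0.3],
    [[0, 0, -0.04], [0, 0, 0], 0.3],
    [[0, 0, -0.035], [0, 0, 0], 0.3],
    [[0, 0, -0.025], [0, 0, 0], 0.3],
    [[-0.005, -0.0358, 0], [0, 0, 0], 0.3],
    [[-0.005, -0.0358, 0], [0, 0, 0], 0.3],
    [[-0.005, -0.0358, 0], [0, 0, 0], 0.3],
    [[-0.005, -0.0358, 0], [0, 0, 0], 0.3],
    [[-0.005, -0.0358, 0], [0, 0, 0], 0.3],
    [[-0.005, -0.0358, 0], [0, 0, 0], 0.3],
    [[-0.005, -0.0358, 0], [0, 0, 0], 0.3],
    [[-0.005, -0.0358, 0], [0, 0, 0], 0.3],
    [[-0.005, -0.0358, 0], [0, 0, 0], 0.3],
    [[-0.005, -0.0358, 0], [0, 0, 0], 0.3],
    [[-0.005, -0.0358, 0], [0, 0, 0], 0.3],
    [[-0.005, -0.0358, 0], [0, 0, 0], 0.3],
    [[-0.005, -0.0358, 0], [0, 0, 0], 0.3],
  ],
)

```text
time: 28.42
ee_pos: [0.4853, -0.3693, 0.1741]
ee_rot: [0.111, 0.994, 0.001, -0.001]
force: [0.7, -0.1, -2.3]
grip_width: 0.505
finger_force: 40.0
```

Emit:
play_rows(
  series=[
    [[0, 0, 0], [0, 0, 0.1145], 0.3],
    [[0, 0, 0], [0, 0, 0.1145], 0.3],
    [[0, 0, 0], [0, 0, 0.1145], 0.3],
    [[0, 0, 0], [0, 0, 0.1145], 0.3],
    [[0, 0, 0], [0, 0, 0.1145], 0.3],
    [[0, 0, 0], [0, 0, 0.1145], 0.3],
    [[0, 0, 0], [0, 0, 0.1145], 0.3],
    [[0, 0, 0], [0, 0, 0.1145], 0.3],
    [[0, 0, 0], [0, 0, 0.1145], 0.3],
    [[0, 0, 0], [0, 0, 0.1145], 0.3],
    [[0, 0, 0], [0, 0, 0], 0.3],
    [[0, 0, 0], [0, 0, 0], 0.3],
  ],
)

```text
time: 29.42
ee_pos: [0.486, -0.3676, 0.1743]
ee_rot: [0.63, 0.776, -0.0, -0.001]
force: [1.4, -0.6, -2.3]
grip_width: 0.509
finger_force: 40.0
```

```bash
python3 chk.py c leveller walnut_dish
python3 - <<'E'
from h import *
for n in ("top","scene","wrist"):
  c=cam(n)
  for d in models.silhouettes("walnut_dish",n)[:1]:
        ys,xs=np.nonzero(d["region"]);h=cv2.convexHull(np.c_[xs,ys].astype(np.int32));W=ray(c,h.reshape(-1,2),.02)
        print("  sil",n,d["confidence"],W.min(0).round(4),W.max(0).round(4),((W.min(0)+W.max(0))/2).round(4))
E
```

```text
[ 0.486  -0.3676  0.1743]
top leveller 0.66 [ 0.6882 -0.0008 -0.0015] [328. 234.]
top leveller 0.56 [ 0.4821 -0.363   0.1526] [501. 317.]
top walnut_dish 0.88 [ 0.4851 -0.3713  0.005 ] [483. 313.]
scene walnut_dish 0.87 [ 0.4862 -0.3659 -0.0011] [419. 390.]
wrist leveller 0.64 [ 0.4886 -0.368   0.1548] [321. 286.]
wrist walnut_dish 0.65 [ 0.4864 -0.3674  0.0017] [317. 218.]
  sil top 0.65 [ 0.4373 -0.4025  0.02  ] [ 0.5311 -0.3155  0.02  ] [ 0.4842 -0.359   0.02  ]
  sil scene 0.91 [ 0.4312 -0.4145  0.02  ] [ 0.5369 -0.3184  0.02  ] [ 0.484  -0.3664  0.02  ]
  sil wrist 0.56 [ 0.438  -0.3964  0.02  ] [ 0.5328 -0.318   0.02  ] [ 0.4854 -0.3572  0.02  ]
```

Emit:
play_rows(
  series=[
    [[0, -0.001, 0.03], [0, 0, 0], 0.3],
    [[0, 0, 0.035], [0, 0, 0], 0.3],
    [[0, 0, 0.035], [0, 0, 0], 0.3],
    [[0, 0, 0.02], [0, 0, 0], 0.3],
    [[0, 0, 0.01], [0, 0, 0], 0.3],
    [[0, 0, 0.007], [0, 0, 0], 0.3],
    [[0, 0, 0], [0, 0, 0], 0.3],
    [[0, 0, 0], [0, 0, 0], 0.3],
  ],
)

```text
time: 30.83
ee_pos: [0.4862, -0.3688, 0.0393]
ee_rot: [0.632, 0.775, -0.0, 0.001]
force: [0.1, 0.5, -2.8]
grip_width: 0.509
finger_force: 40.0
```

Emit:
play_rows(
  series=[
    [[0, 0, 0.0015], [0, 0, 0], 0.3],
    [[0, 0, 0.0015], [0, 0, 0], 0.3],
    [[0, 0, 0.001], [0, 0, 0], 0.3],
    [[0, 0, 0], [0, 0, 0], 0.3],
    [[0, 0, 0], [0, 0, 0], 0.3],
  ],
)

```text
time: 31.25
ee_pos: [0.4855, -0.3681, 0.0345]
ee_rot: [0.632, 0.775, -0.0, 0.0]
force: [0.6, 0.3, -3.0]
grip_width: 0.507
finger_force: 40.0
```

Emit:
play_rows(
  series=[
    [[0, 0, 0.0015], [0, 0, 0], 0.3],
    [[0, 0, 0.001], [0, 0, 0], 0.3],
    [[0, 0, 0], [0, 0, 0], 0.3],
    [[0, 0, 0], [0, 0, 0], 0.3],
  ],
)

```text
time: 31.58
ee_pos: [0.4856, -0.3682, 0.0323]
ee_rot: [0.632, 0.775, -0.0, 0.0]
force: [-1.7, 1.9, 3.5]
grip_width: 0.514
finger_force: 40.0
```

Emit:
play_rows(
  series=[
    [[0, 0, 0], [0, 0, 0], 1],
    [[0, 0, 0], [0, 0, 0], 1],
    [[0, 0, 0], [0, 0, 0], 1],
    [[0, 0, 0], [0, 0, 0], 1],
    [[0, 0, 0], [0, 0, 0], 1],
    [[0, 0, -0.01], [0, 0, 0], 1],
    [[0, 0, -0.03], [0, 0, 0], 1],
    [[0, 0, -0.04], [0, 0, 0], 1],
    [[0, 0, -0.04], [0, 0, 0], 1],
    [[0, 0, -0.04], [0, 0, 0], 1],
    [[0, 0, -0.04], [0, 0, 0], 1],
    [[0, 0, -0.04], [0, 0, 0], 1],
    [[0, 0, -0.02], [0, 0, 0], 1],
  ],
)

```text
time: 32.67
ee_pos: [0.4864, -0.3689, 0.2986]
ee_rot: [0.632, 0.775, -0.001, 0.004]
force: [0.5, -0.6, 1.0]
grip_width: 1.003
finger_force: 0.0
```

Emit:
play_rows(
  series=[
    [[0.0352, 0.0109, 0], [0, 0, 0], 1],
    [[0.0352, 0.0109, 0], [0, 0, 0], 1],
    [[0.0352, 0.0109, 0], [0, 0, 0], 1],
    [[0.0352, 0.0109, 0], [0, 0, 0], 1],
    [[0.0352, 0.0109, 0], [0, 0, 0], 1],
    [[0.0352, 0.0109, 0], [0, 0, 0], 1],
    [[0.0352, 0.0109, 0], [0, 0, 0], 1],
    [[0.0352, 0.0109, 0], [0, 0, 0], 1],
    [[0.0352, 0.0109, 0], [0, 0, 0], 1],
    [[0.0352, 0.0109, 0], [0, 0, 0], 1],
    [[0.0352, 0.0109, 0], [0, 0, 0], 1],
    [[0.0352, 0.0109, 0], [0, 0, 0], 1],
    [[0, 0, 0], [0, 0, 0], 1],
    [[0, 0, 0], [0, 0, 0], 1],
  ],
)

```text
time: 33.83
ee_pos: [0.528, 0.074, 0.2923]
ee_rot: [0.63, 0.777, 0.0, 0.0]
force: [-0.0, 0.4, -0.4]
grip_width: 1.001
finger_force: 0.0
```

```bash
python3 chk.py d leveller tamping_mat tamper
python3 - <<'E'
import cv2,numpy as np
a=cv2.imread("pics/dwrist.png")[60:260,200:460];b=cv2.imread("pics/dscene.png")[350:440,360:477]
a=cv2.convertScaleAbs(a,alpha=2.5)
cv2.imwrite("pics/d.png",np.hstack([cv2.resize(a,(400,308),interpolation=2),cv2.resize(b,(400,308),interpolation=2)]))
E
```

```text
[0.528  0.074  0.2923]
top leveller 0.92 [ 0.4801 -0.3643  0.0135] [481. 315.]
top tamping_mat 0.66 [ 0.8657 -0.0044  0.0019] [328. 163.]
top tamping_mat 0.39 [0.4783 0.3634 0.0069] [179. 324.]
top tamper 0.76 [0.4793 0.3629 0.0046] [179. 324.]
scene leveller 0.77 [ 0.4886 -0.3682  0.0091] [422. 388.]
scene tamping_mat 0.84 [8.634e-01 2.900e-03 6.000e-04] [368. 209.]
scene tamping_mat 0.73 [0.5275 0.1037 0.0018] [260. 270.]
wrist tamping_mat 0.94 [ 8.631e-01 -1.200e-03 -8.000e-04] [573. 309.]
wrist tamping_mat 0.73 [ 0.5256  0.1023 -0.0035] [320. 168.]
```

View pics/d.png

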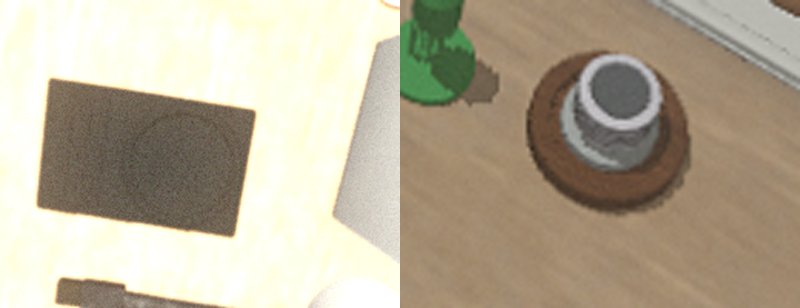

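The leveller sits down in the dish well. The empty mat well is centred at about (0.526, 0.102), with its ring at wrist px (319,168). Next is the tamper.

Emit:
play_rows(
  series=[
    [[0.0365, 0.001, 0], [0, 0, 0], 1],
    [[0.0365, 0.001, 0], [0, 0, 0], 1],
    [[0.0365, 0.001, 0], [0, 0, 0], 1],
    [[0.0365, 0.001, 0], [0, 0, 0], 1],
    [[0.0365, 0.001, 0], [0, 0, 0], 1],
    [[0.0365, 0.001, 0], [0, 0, 0], 1],
    [[0.0365, 0.001, 0], [0, 0, 0], 1],
    [[0.0365, 0.001, 0], [0, 0, 0], 1],
    [[0, 0, 0], [0, 0, -0.111], 1],
    [[0, 0, 0], [0, 0, -0.111], 1],
    [[0, 0, 0], [0, 0, -0.111], 1],
    [[0, 0, 0], [0, 0, -0.111], 1],
    [[0, 0, 0], [0, 0, -0.111], 1],
    [[0, 0, 0], [0, 0, -0.111], 1],
    [[0, 0, 0], [0, 0, -0.111], 1],
    [[0, 0, 0], [0, 0, -0.111], 1],
    [[0, 0, 0], [0, 0, -0.111], 1],
    [[0, 0, 0], [0, 0, 0], 1],
    [[0, 0, 0], [0, 0, 0], 1],
  ],
)

```text
time: 36.02
ee_pos: [0.4773, 0.3597, 0.2916]
ee_rot: [0.185, 0.983, -0.0, -0.0]
force: [0.4, 0.1, 0.1]
grip_width: 0.997
finger_force: 0.0
```

```bash
python3 look.py w6.png tamper; python3 -c "
from h import *
c=cam('wrist')
for d in models.landmark_of('tamper','wrist'): print(w(c,d['centre']))"
```

```text
36.0667 [0.4773 0.3597 0.2916] [ 0.185   0.9827 -0.     -0.0001] cam [0.4116 0.3863 0.4577] [ 0.2394 -0.0939 -0.9664]
tamper 0.72 [0.4796 0.3646 0.0118] [322. 198.]
[0.47868578 0.36352827 0.01050152]
```

Emit:
play_rows(
  series=[
    [[-0.0007, 0.0024, 0.03], [0, 0, 0], 1],
    [[0, 0, 0.04], [0, 0, 0], 1],
    [[0, 0, 0.04], [0, 0, 0], 1],
    [[0, 0, 0.04], [0, 0, 0], 1],
    [[0, 0, 0.035], [0, 0, 0], 1],
    [[0, 0, 0.03], [0, 0, 0], 1],
    [[0, 0, 0.02], [0, 0, 0], 1],
    [[0, 0, 0], [0, 0, 0], 1],
    [[0, 0, 0], [0, 0, 0], 0.2],
    [[0, 0, 0], [0, 0, 0], 0.2],
    [[0, 0, 0], [0, 0, 0], 0.2],
    [[0, 0, 0], [0, 0, 0], 0.2],
    [[0, 0, 0], [0, 0, 0], 0.2],
    [[0, 0, 0], [0, 0, 0], 0.2],
    [[0, 0, 0], [0, 0, 0], 0.2],
    [[0, 0, 0], [0, 0, 0], 0.2],
    [[0, 0, 0], [0, 0, 0], 0.2],
    [[0, 0, 0], [0, 0, 0], 0.2],
    [[0, 0, 0], [0, 0, 0], 0.2],
    [[0, 0, 0], [0, 0, 0], 0.2],
  ],
  force=40,
)

```text
time: 37.88
ee_pos: [0.4793, 0.3624, 0.0571]
ee_rot: [0.183, 0.983, 0.001, 0.001]
force: [0.9, 3.2, 1.8]
grip_width: 0.395
finger_force: 40.0
```

Emit:
play_rows(
  series=[
    [[0, 0, -0.015], [0, 0, 0], 0.2],
    [[0, 0, -0.035], [0, 0, 0], 0.2],
    [[0, 0, -0.03], [0, 0, 0], 0.2],
    [[0, 0, -0.02], [0, 0, 0], 0.2],
    [[-0.0173, -0.0282, 0], [0, 0, 0], 0.2],
    [[-0.0173, -0.0282, 0], [0, 0, 0], 0.2],
    [[-0.0173, -0.0282, 0], [0, 0, 0], 0.2],
    [[-0.0173, -0.0282, 0], [0, 0, 0], 0.2],
    [[-0.0173, -0.0282, 0], [0, 0, 0], 0.2],
    [[-0.0173, -0.0282, 0], [0, 0, 0], 0.2],
    [[-0.0173, -0.0282, 0], [0, 0, 0], 0.2],
    [[-0.0173, -0.0282, 0], [0, 0, 0], 0.2],
    [[0, 0, 0], [0, 0, 0], 0.2],
    [[0, 0, 0.035], [0, 0, 0], 0.2],
    [[0, 0, 0.03], [0, 0, 0], 0.2],
    [[0, 0, 0.01], [0, 0, 0], 0.2],
    [[0, 0, 0], [0, 0, 0], 0.2],
    [[0, 0, 0], [0, 0, 0], 0.2],
  ],
)

```text
time: 39.38
ee_pos: [0.5258, 0.1015, 0.0812]
ee_rot: [0.183, 0.983, -0.0, -0.001]
force: [-0.3, 0.1, -4.0]
grip_width: 0.399
finger_force: 40.0
```

```bash
python3 chk.py e tamping_mat tamper
python3 -c "
import cv2
cv2.imwrite('pics/e.png',cv2.convertScaleAbs(cv2.imread('pics/ewrist.png'),alpha=1.8))"
```

```text
[0.5258 0.1015 0.0812]
top tamping_mat 0.64 [ 0.8614 -0.0013 -0.001 ] [327. 165.]
top tamper 0.38 [ 0.6841  0.0021 -0.0014] [327. 235.]
scene tamping_mat 0.82 [ 0.5249  0.1057 -0.0008] [258. 271.]
scene tamping_mat 0.68 [8.684e-01 5.000e-04 3.000e-04] [370. 209.]
scene tamper 0.77 [0.5301 0.1026 0.0305] [260. 262.]
wrist tamper 0.63 [0.5276 0.1046 0.0394] [321. 265.]
```

View pics/e.png

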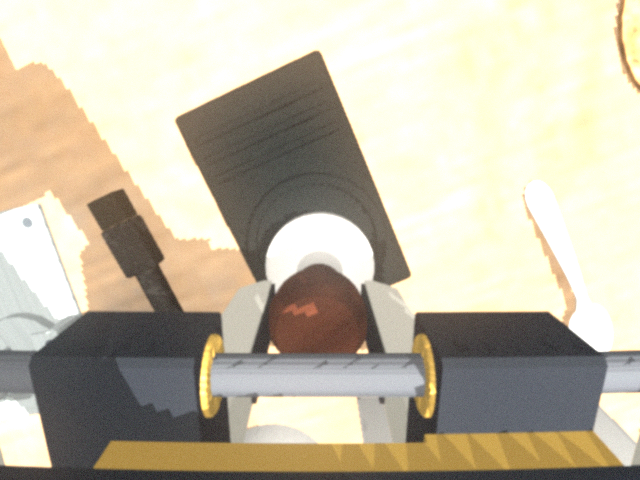

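The tamper hangs upright over the well, foot (320,255) centred on the ring (about 316 across). Lowering it in.

Emit:
play_rows(
  series=[
    [[0, 0, 0.01], [0, 0, 0], 0.2],
    [[0, 0, 0.006], [0, 0, 0], 0.2],
    [[0, 0, 0.003], [0, 0, 0], 0.2],
    [[0, 0, 0], [0, 0, 0], 0.2],
    [[0, 0, 0], [0, 0, 0], 0.2],
  ],
)

```text
time: 40.25
ee_pos: [0.5261, 0.1014, 0.062]
ee_rot: [0.183, 0.983, -0.0, -0.001]
force: [-0.3, -0.2, -3.5]
grip_width: 0.395
finger_force: 40.0
```

Emit:
play_rows(
  series=[
    [[0, 0, 0.0015], [0, 0, 0], 0.2],
    [[0, 0, 0.0015], [0, 0, 0], 0.2],
    [[0, 0, 0.001], [0, 0, 0], 0.2],
    [[0, 0, 0], [0, 0, 0], 0.2],
    [[0, 0, 0], [0, 0, 0], 0.2],
  ],
)

```text
time: 40.67
ee_pos: [0.5266, 0.1014, 0.0587]
ee_rot: [0.183, 0.983, -0.0, 0.0]
force: [0.4, 0.6, -4.1]
grip_width: 0.396
finger_force: 40.0
```

Emit:
play_rows(
  series=[
    [[0, 0, 0.001], [0, 0, 0], 0.2],
    [[0, 0, 0.0005], [0, 0, 0], 0.2],
    [[0, 0, 0], [0, 0, 0], 0.2],
    [[0, 0, 0], [0, 0, 0], 0.2],
  ],
)

```text
time: 41.0
ee_pos: [0.5272, 0.1014, 0.0579]
ee_rot: [0.183, 0.983, 0.0, 0.001]
force: [-1.1, 0.8, 3.6]
grip_width: 0.401
finger_force: 40.0
```

Contact with the well floor. I release, rise and check.

Emit:
play_rows(
  series=[
    [[0, 0, 0], [0, 0, 0], 1],
    [[0, 0, 0], [0, 0, 0], 1],
    [[0, 0, 0], [0, 0, 0], 1],
    [[0, 0, 0], [0, 0, 0], 1],
    [[0, 0, 0], [0, 0, 0], 1],
    [[0, 0, 0], [0, 0, 0], 1],
    [[0, 0, -0.01], [0, 0, 0], 1],
    [[0, 0, -0.03], [0, 0, 0], 1],
    [[0, 0, -0.04], [0, 0, 0], 1],
    [[0, 0, -0.04], [0, 0, 0], 1],
    [[0, 0, -0.04], [0, 0, 0], 1],
    [[0, 0, -0.04], [0, 0, 0], 1],
    [[0.03, 0, -0.02], [0, 0, 0], 1],
    [[0.035, 0, 0], [0, 0, 0], 1],
    [[0.035, 0, 0], [0, 0, 0], 1],
    [[0.03, 0, 0], [0, 0, 0], 1],
    [[0.03, 0, 0], [0, 0, 0], 1],
    [[0, 0, 0], [0, 0, 0], 1],
    [[0, 0, 0], [0, 0, 0], 1],
  ],
)

```text
time: 42.58
ee_pos: [0.3764, 0.1595, 0.2783]
ee_rot: [0.182, 0.983, 0.0, 0.001]
force: [0.3, 0.0, 0.4]
grip_width: 1.005
finger_force: 0.0
```

```bash
python3 chk.py f tamper leveller needle_tool milk_jug served_cup
python3 -c "
import cv2
a=cv2.imread('pics/fscene.png')[190:440,130:470];cv2.imwrite('pics/f.png',cv2.resize(a,(800,588),interpolation=2))"
```

```text
[0.3764 0.1595 0.2783]
top leveller 0.7 [ 0.4815 -0.3633  0.0147] [481. 314.]
top needle_tool 0.71 [ 0.46   -0.2524 -0.0059] [434. 324.]
top needle_tool 0.54 [ 0.5212 -0.103   0.0088] [373. 301.]
top milk_jug 0.81 [ 0.6866  0.0025 -0.002 ] [327. 234.]
top served_cup 0.88 [0.6853 0.4176 0.0119] [156. 239.]
scene tamper 0.85 [0.5305 0.0968 0.0053] [262. 270.]
scene leveller 0.68 [ 0.4899 -0.3666  0.0122] [421. 386.]
scene needle_tool 0.71 [ 0.465  -0.2561 -0.0013] [369. 369.]
scene needle_tool 0.67 [ 0.5245 -0.102   0.0089] [327. 311.]
scene milk_jug 0.97 [ 0.6883  0.0067 -0.001 ] [330. 249.]
scene served_cup 0.76 [0.6864 0.4233 0.0075] [211. 182.]
wrist tamper 0.9 [0.5264 0.1052 0.0116] [320. 336.]
wrist needle_tool 0.55 [ 0.5223 -0.1067  0.0044] [158. 386.]
wrist milk_jug 0.82 [ 6.861e-01  2.100e-03 -1.000e-04] [291. 459.]
```

View pics/f.png

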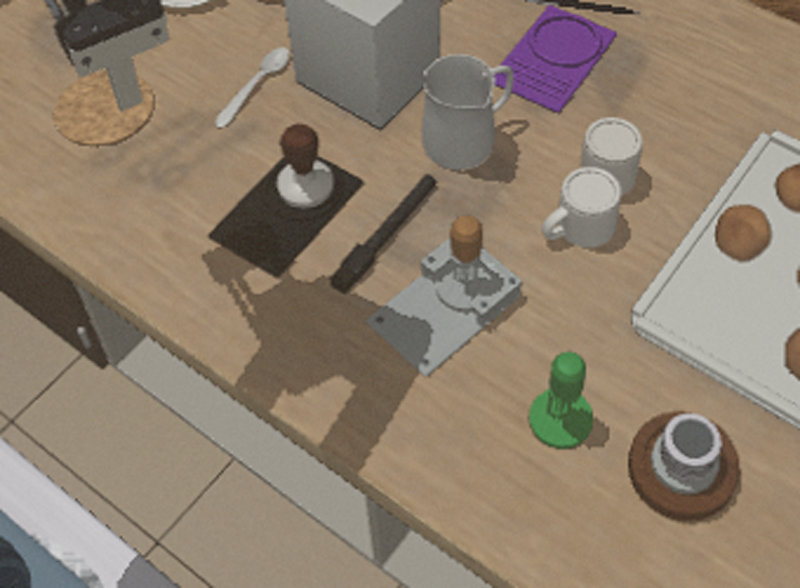

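All three tools stand upright at home: tamper on the mat at crop (303,175), needle tool in the dock at (465,265), leveller in the dish at (690,455). The jug and cup have not moved. Handing in.

```bash
python3 -c "
from workcell import ticket;print(ticket.hand_in())"
```

```text
the job is handed in; nothing more can be done
None
```

The job is handed in: by the last pictures, the needle tool is back in the steel dock, the leveller in the walnut dish and the tamper in the black mat, all upright, with the jug and cup where they were.

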